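# Latch the cake carrier

### The arm

A 6-joint arm with a two-finger parallel gripper is mounted at the origin on the work surface. World frame = base frame: x ahead of the robot, y to its left, z up, the work surface at z = 0. Lengths are in mm, angles in degrees, forces in N, time in s.
With the tool pointing down it reaches from about 275 to 725 mm from the base axis. Payload 5.6 kg.
Tool frame: the origin (TCP) lies between the finger pads; the fingertips stand 25 mm ahead of it and the grasp point (between the pads) lies 6 mm ahead of it; z points along the fingers, y is the direction in which the jaws open and shut (so a half turn about z gives the same grasp; the last joint's range is limited). The gripper opens to 85 mm and grips with 20 to 120 N. Pads are 22 mm wide; open, the fingers measure 114 mm over their backs; the gripper's body (76 mm by 85 mm) begins 54 mm behind the grasp point. The pads swing forward as they close: fully open they stand 13 mm farther back than shut.
Start: joints at [85.978, 14.616, 6.199, 0, -81.583, -16.306], TCP at [191.044, 515.747, 256.283] pointing down, gripper open.
Joint ranges: [-168.99, 168.99], [-69.2, 112.95], [-62.41, 85.93], [-164.36, 98.24], [-168.68, -3.75], [-174.98, 174.98]. Speed limits (degrees/s): [147.25, 147.25, 180, 180, 180, 180].

### API

Orientations are given as a 3x3 rotation matrix whose columns are the frame's x, y, z axes.
In Python, from cell import bot gives the robot as it stands.
- The arm moves only by the shell command python3 -m handwheel 'ROWS' [FORCE]. ROWS is JSON, a list that holds one entry, the list of rows, each a list of 7 numbers: the turn, a rotation vector about the tool's x, y, z in degrees, then the shift along the tool's x, y, z in mm, then the opening, from 0 (shut) to 1 (fully open). A call has exactly 10 rows; each row shifts and turns the pose as measured when the row begins, along the tool's axes as they then stand; what a row does not reach is not made up. A row lasts 1/8 s, in which the tool goes at most 62.5 mm and 10.7 degrees, less where a joint would pass 70% of its speed; a pose out of reach is approached as far as the arm can. A call is refused whole if a number of a shift passes 62.5 or a number of a turn 10.7, either way. A call with a gripper value outside its range is refused whole. The fingers move at their own pace and stop on an object; FORCE is the grip in N (left out, the last holds). Time passes only in rows, so rows that do not move let the fingers close, or fill a call up. It gives the time, the measured TCP pose, the force and the opening at its end, in the units of the state.
- bot.get_state(): the state, without advancing time (a new reading comes with each control period).
- bot.read_camera(name): name is "scene" or "top" or "wrist"; returns a dict with "img" (420x560x3 uint8, red, green, blue), "range_z" (420x560 float32, mm along the optical axis (not along the pixel's ray), 0 where there is no reading), "vfov" (degrees; the focal length in pixels is half the picture's height over the tangent of half this angle, whatever the lens; pixels are square), "cx", "cy" (the principal point, pixels), "R" (3x3) and "t" (3): a world point X has camera coordinates R X + t; the wrist camera has in their place "mount" (4x4, takes a point from camera to tool coordinates, whose origin is the TCP and whose axes are the flange's). Camera axes: x right, y down, z forward; pixel columns grow to the right and rows downward; lengths in mm; the calibration is good to about 2 mm. A picture is of the moment at which its call begins: read the wrist's pose just before it.
- bot.job_done(): hands the job in, once; it reports no verdict.
Trained networks look in a picture, given as the dict that the camera call returned (one of the last four; its "shot" number tells which), for a name from the list of things; names that differ only in an ending like _2 or _b are one class to them, and where a whole thing is asked for, a point or a joint stands for the part that bears it (a point fixed in the world has none). Each returns a list of dicts, best first, with "p" (0 to 1); they miss things now and then, are a little off and sometimes report something else, mostly with a low value. They report only what shows in the picture. A call takes as long as a camera call.
- bot.cut_out(picture, thing): "pixels" (420x560 bool, what is visible of it) and "rect" ([left, top, right, bottom] in pixels, round what is visible of it).
The state is a dict: "clock": time; "joint_positions": joint angles; "dq": joint speeds; "effort": joint torques, N m; "tcp_pos": TCP position; "ee_rot": TCP orientation; "force": force on the tool from outside, world axes, zero at the start; "wrist_torque": the same for the moment, N m; "width": opening from 0.0 (shut) to 1.0 (fully open).
Only numpy, scipy, OpenCV 4.12 (cv2) and the standard library are available. Lean on these libraries where they do the work, as an engineer would, in place of code of your own. Each camera call takes 0.05 s, during which the arm holds its last target. There are 200 camera calls.

### The job

Shut the cake carrier's front door with the draw latch on its top: gently bring the wire loop over the keeper and down so that its bar sits under the keeper's lip, then press the lever down over centre until it lies flat and stays there, holding the door drawn tight on its seal. Guide the loop and press the lever by feel without forcing either, leave the things around the carrier undisturbed, and let go at the end.

Things in the scene. Friction and masses are not known exactly. Their poses are not given: they have to be found in the camera images.
- carrier: Aluminium cake carrier, 240 (x) x 280 (y) x 150 mm high, immovable on rubber feet; origin: centre of its underside, z up, -x towards its clear front door. On its flat top, on the line y = 0, is a steel draw latch; lever, loop and keeper all turn about carrier y. The latch's base block is 44 x 24 mm, 26 mm tall, under the lever's pivot.
- handle: The lever's handle, a steel plate 26 mm wide, 6 mm thick, with a round end (10 mm), from 15 to 80 mm from the pivot. Origin on the lever's pivot (carrier x -65.5, y 0, z 185 mm); own +x points to the free end, y as carrier. Closed, it is level and points to carrier +x, with 30 mm of free height under its outer 55 mm. Pressing it with over 20 N is forcing it.
- lever (a joint): Lever angle (rad): 0 closed, flat on a firm stop; 1.57 upright; 2.0 limit, leaning to the door. Starts at 1.3 to 1.7; stays where left (friction 0.04 N m). With the loop hooked it goes taut near 1.2; from there closing needs 0.1 to 0.3 N m (about 2 to 6 N on its outer half), most near 0.8 rad; under about 0.15 it is over centre and held down by the pull.
- loop: Steel wire U of 6 mm wire: side wires 85 mm long, 46 mm apart outside and 34 inside, joined by a cross bar at the free end. Origin midway between its hinges, on the lever 20 mm from its pivot (handle frame x 19.5, z -4.4 mm); it extends along its own -x. Stays where left (friction 0.025 N m). Starts 0.2 to 0.9 rad above level, towards the door.
- door: Clear framed front door, 280 wide, 130 tall, 20 mm thick, hinged along its lower edge (origin there, middle; axes as carrier), resting on a slack rubber seal. The latch tips it about 0.04 rad so that the keeper moves about 6.5 mm to carrier +x; the seal resists by about 7 N per mm at the keeper. Pushing the loop on door or keeper with over 15 N while handling it is forcing it.
- seat (a point): Fixed point on the door at the keeper's middle setting: the bar's nominal centre when hooked (carrier x -138, y 0, z 185 mm). The keeper is screwed on through upright slots: its true height is up to 6 mm above or below this, differs each time and is not reported; feel or see it. When latched this point is near carrier x = -131.5 mm (the door counts as tight beyond -134).
- loop_bar (a point): Centre of the loop's cross bar (6 mm diameter, along carrier y), 85 mm from the loop's hinge line. The steel keeper on the door's top edge is 24 mm wide and fits between the side wires. The bar passes over the keeper's lip, comes down in front of it (bar centre beyond x = -7) onto the foot, then slides back under the lip to the post (x in mm from the true seat, axes as carrier).
- lip (a point): Nominal tip of the keeper's lip (keeper at middle setting; moves with the door, not with the setting). In mm from the true seat, axes as carrier: the post's outer (-x) face is at x +3; the lip, 5 mm thick, reaches from the post's top to x -4, underside z +5.5, top z +10.5 (this point is its top edge); the foot below has its top at z -5.5 and reaches out to x -19.
- nozzle: Loose steel piping nozzle, a cone 32 mm wide, 45 mm tall, standing on the carrier's top behind the latch; origin at its underside. Leave alone.
- jar: Loose glass jar, 64 mm diameter, 90 mm tall, on the table left of the carrier; origin at its underside. Leave alone.
- bowl: Loose steel bowl, 120 mm diameter, 55 mm tall, on the table right of the carrier; origin at its underside. Leave alone.
- slice: Loose slice of cream cake, 52 x 47 x 85 mm, on the table left of the carrier near its front; origin at its underside. Leave alone.

How it is judged:
By the outcome, as a careful person would: the job done as asked, in the order asked, and still so for the second after the job is handed in, with the robot touching nothing.
It also fails if it takes over 67 s, if anything falls off the work surface, if the arm or the gripper's body presses on something with over 40 N, if the wrist force passes 120 N, or if a joint passes its speed limit or range.

## Working session

There is one attempt and no reset: what is moved stays moved. The work goes in short steps, Python scripts to look and compute and a shell command to move; the robot and the scene stay as the last step left them, time stands still between calls to the robot, and variables do not carry over. Pictures are saved under pics/ and viewed, about 8 in all and at most 12, crops included, and the job is handed in when it is done.

```bash
ls; mkdir -p pics; cat > h.py <<'E'
import numpy as np, cv2
from cell import bot
def f(c): return c["img"].shape[0]/2/np.tan(np.radians(c["vfov"])/2)
def cloud(c,mask,st=None):
    v,u=np.nonzero(mask&(c["range_z"]>0)); z=c["range_z"][v,u]; F=f(c)
    P=np.c_[(u-c["cx"])/F*z,(v-c["cy"])/F*z,z]
    if "R" in c: return (P-np.array(c["t"]))@np.array(c["R"])
    M=np.array(c["mount"]); T=P@M[:3,:3].T+M[:3,3]
    return T@np.array(st["ee_rot"]).T+np.array(st["tcp_pos"])
def save(c,n,box=None,s=1):
    im=c["img"][:,:,::-1]
    if box: im=im[box[1]:box[3],box[0]:box[2]]
    cv2.imwrite("pics/"+n,cv2.resize(im,None,fx=s,fy=s,interpolation=cv2.INTER_CUBIC))
E
python3 - <<'E'
from h import *
s=bot.get_state(); print({k:np.round(v,3).tolist() for k,v in s.items()})
ims=[]
for n in ["scene","top","wrist"]:
    st=bot.get_state();c=bot.read_camera(n); ims.append(c["img"])
    print(n,c["vfov"],c["cx"],c["cy"])
    for t in ["carrier","handle","loop","lip","door","nozzle","jar","bowl","slice"]:
        r=bot.cut_out(c,t)
        if r:
            m=np.array(r[0]["pixels"]);P=cloud(c,m,st)
            if len(P): print(t,round(r[0]["p"],2),r[0]["rect"],m.sum(),np.round(np.median(P,0)),np.round(np.percentile(P,2,0)),np.round(np.percentile(P,98,0)))
        if n=="wrist": print(np.round(c["mount"],2).tolist()) if t=="carrier" else 0
a=np.vstack([np.hstack(ims[:2])])
cv2.imwrite("pics/a.png",cv2.resize(a[:,:,::-1],(800,300)))
cv2.imwrite("pics/scene.png",ims[0][:,:,::-1]);cv2.imwrite("pics/wrist.png",ims[2][:,:,::-1])
E
```

```text
pics
{'clock': 0.0, 'joint_positions': [85.977, 14.655, 6.13, -0.027, -81.584, -16.306], 'dq': [0.09, 0.052, -0.04, 0.051, 0.082, 0.017], 'effort': [-0.0, -38.664, 23.794, 5.365, -0.006, -0.0], 'tcp_pos': [190.862, 515.337, 255.375], 'ee_rot': [[0.938, -0.347, -0.001], [-0.347, -0.938, -0.002], [0.0, 0.002, -1.0]], 'force': [0.108, 1.332, -0.204], 'wrist_torque': [0.017, 0.027, 0.002], 'width': 1.003}
scene 42.401616293994486 280.1950354840348 208.20252423623944
carrier 0.64 [176.3, 113.0, 343.9, 283.2] 18763 [635. -26. 146.] [ 445. -170.   13.] [714. 107. 213.]
handle 0.65 [266.5, 117.3, 280.6, 146.2] 308 [518. -42. 234.] [512. -54. 205.] [523. -30. 261.]
lip 0.94 [226.9, 128.9, 344.1, 161.9] 533 [451. -20. 148.] [ 436. -174.  144.] [462.  89. 195.]
door 0.8 [226.0, 123.5, 342.5, 161.1] 739 [451. -34. 148.] [ 434. -180.  143.] [466.  90. 195.]
nozzle 0.71 [275.0, 203.2, 295.2, 227.1] 268 [676.  52. 167.] [653.  37. 148.] [683.  63. 193.]
jar 0.9 [338.5, 249.3, 368.9, 296.1] 1330 [675. 200.  65.] [634. 170.   4.] [687. 227.  90.]
bowl 0.92 [124.9, 182.4, 181.3, 223.5] 1771 [ 622. -29
[... 447 characters left out ...]
49. -45. 150.] [ 433. -181.  146.] [463.  85. 199.]
door 0.69 [251.0, 277.8, 389.6, 298.8] 1391 [448. -46. 150.] [ 412. -185.   -0.] [464.  85. 200.]
nozzle 0.48 [267.4, 173.9, 283.3, 188.8] 153 [663.  44. 175.] [653.  32. 153.] [678.  56. 195.]
jar 0.95 [194.6, 179.1, 227.3, 207.4] 748 [650. 189.  89.] [623. 163.  -1.] [680. 234.  93.]
bowl 0.76 [392.1, 179.9, 443.4, 223.8] 1983 [ 641. -296.   23.] [ 584. -338.    3.] [ 691. -236.   56.]
slice 0.67 [206.6, 255.6, 232.4, 279.9] 558 [481. 166.  66.] [453. 142.   1.] [509. 196.  83.]
wrist 67.107246650162 278.42988565166763 212.43770728354048
[[0.0, -0.95, -0.3, 77.61], [1.0, 0.0, -0.0, -0.95], [0.0, -0.3, 0.95, -117.93], [0.0, 0.0, 0.0, 1.0]]
```

View pics/a.png

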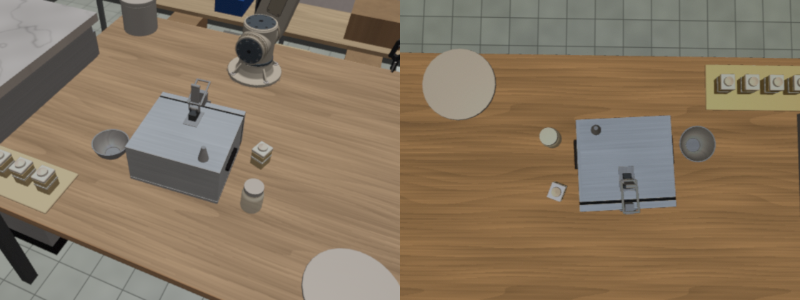

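The pictures show the carrier at centre, its door toward the robot, the latch near its front edge with the lever about upright and the loop leaning toward the door. The nozzle, jar, slice and bowl all stand clear of it.

```bash
cat > m.py <<'E'
from h import *
def carrier():
    c=bot.read_camera("top"); P=cloud(c,np.ones((420,560),bool))
    s=P[(P[:,2]>143)&(P[:,2]<155)&(P[:,0]>400)&(P[:,0]<740)&(P[:,1]>-230)&(P[:,1]<140)]
    r=cv2.minAreaRect(s[:,:2].astype(np.float32)); return c,P,s,r
E
python3 - <<'E'
from m import *
c,P,s,r=carrier(); print(r,np.median(s[:,2]),cv2.boxPoints(r))
save(c,"top.png",(240,150,400,310),3)
c2=bot.read_camera("scene"); Q=cloud(c2,np.ones((420,560),bool))
save(c2,"sc.png",(220,90,320,180),5)
for X in (P,Q):
    k=X[(X[:,2]>160)&(X[:,0]>380)&(X[:,0]<600)&(abs(X[:,1]+45)<60)]; k=k[np.argsort(k[:,0])]
    print(len(k));print(np.round(k[::max(1,len(k)//45)]).astype(int).tolist())
im=np.hstack([cv2.resize(cv2.imread("pics/top.png"),(400,400)),cv2.resize(cv2.imread("pics/sc.png"),(400,400))]);cv2.imwrite("pics/b.png",im)
E
```

```text
((569.9271240234375, -42.1036376953125), (272.9105529785156, 280.4089050292969), 3.350512981414795) 149.85579677001311 [[ 425.51093   89.88615]
 [ 441.89923 -190.04346]
 [ 714.3433  -174.09341]
 [ 697.955    105.83618]]
871
[[430, -50, 181], [438, -43, 183], [440, -51, 182], [441, -38, 180], [442, -61, 181], [443, -72, 232], [445, -48, 230], [446, -50, 197], [448, -42, 198], [450, -46, 197], [452, -38, 197], [453, -46, 196], [455, -37, 162], [456, -37, 186], [458, -46, 201], [459, -69, 227], [460, -55, 168], [464, -26, 223], [470, -28, 222], [475, -26, 222], [481, -28, 221], [486, -28, 217], [492, -28, 216], [497, -25, 216], [501, -52, 177], [504, -34, 172], [507, -67, 210], [509, -23, 213], [510, -55, 267], [512, -50, 265], [514, -37, 266], [515, -37, 263], [516, -46, 245], [517, -42, 233], [518, -65, 211], [520, -25, 210], [522, -27, 206], [522, -68, 207], [524, -52, 206], [525, -52, 191], [527, -44, 191], [529, -53, 186], [532, -36, 175], [535, -42, 178], [538, -38, 174], [541, -50, 174]]
975
[[430, -35, 180], [442, -63, 230], [443, -37, 232], [446, -47, 233], [448, -39, 231], [450, -40, 195], [455, -35, 173], [458, -39, 195], [459, -28, 227], [460, -49, 172], [461, -51, 180], [464, -65, 227], [483, -22, 221], [496, -21, 210], [508, -64, 209], [512, -36, 258], [514, -30, 227], [515, -39, 241], [516, -29, 244], [516, -49, 246], [517, -44, 240], [517, -29, 238], [517, -31, 258], [518, -46, 261], [518, -37, 210], [519, -57, 201], [519, -30, 213], [520, -52, 230], [520, -43, 228], [520, -56, 205], [521, -31, 203], [522, -44, 213], [522, -51, 214], [523, -27, 176], [524, -25, 191], [525, -25, 197], [526, -47, 201], [527, -58, 204], [527, -26, 204], [528, -25, 192], [529, -55, 180], [531, -31, 173], [534, -44, 173], [537, -31, 172], [541, -40, 172], [543, -37, 175], [545, -41, 172]]
```

View pics/b.png

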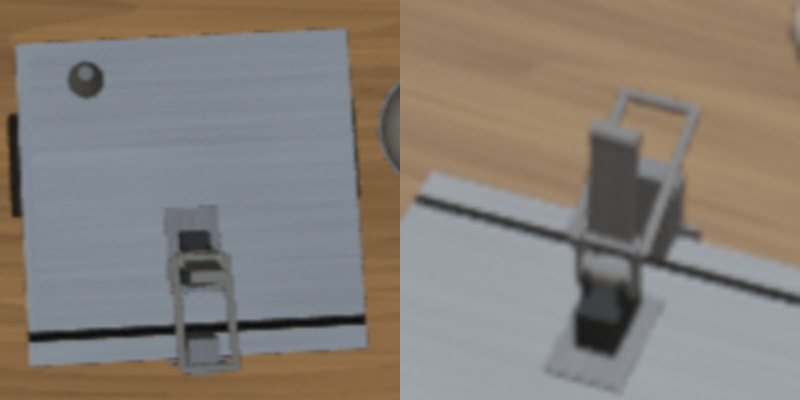

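```bash
cat > g.py <<'E'
import sys
from h import *
from scipy.spatial.transform import Rotation as Ro
C=np.array([586.3,-41.1,0]); yaw=np.radians(3.35)
cx=np.array([np.cos(yaw),np.sin(yaw),0]); cy=np.array([-np.sin(yaw),np.cos(yaw),0]); cz=np.array([0,0,1.])
def loc(p): d=np.array(p)-C; return np.array([d@cx,d@cy,d@cz])
def show():
    s=bot.get_state(); R=np.array(s["ee_rot"]); t=np.array(s["tcp_pos"])
    tilt=np.degrees(np.arctan2(R[:,2]@cx,-R[:,2]@cz))
    F=np.array(s["force"]); print("t",round(s["clock"],2),"tcp",np.round(loc(t),1),"grasp",np.round(loc(t+6*R[:,2]),1),"tip",np.round(loc(t+25*R[:,2]),1),"tilt",round(tilt,1),"F(carrier)",np.round([F@cx,F@cy,F@cz],1),"w",round(s["width"],3))
    return s,R,t
if __name__=="__main__":   # X Y Z(carrier, of TCP) tilt -> deltas
    s,R,t=show()
    if len(sys.argv)>4:
        X,Y,Z,ti=map(float,sys.argv[1:5]); a=np.radians(ti)
        z=np.sin(a)*cx-np.cos(a)*cz; y=-cy; x=np.cross(y,z); G=np.c_[x,y,z]
        T=C+X*cx+Y*cy+Z*cz
        print("shift now-axes",np.round(R.T@(T-t),1),"shift goal-axes",np.round(G.T@(T-t),1),"turn",np.round(Ro.from_matrix(R.T@G).as_rotvec(degrees=True),1))
E
python3 g.py -141.6 0 288.3 15
```

```text
t 1.6 tcp [-362.1  579.   256.3] grasp [-362.1  579.   250.3] tip [-362.1  579.   231.3] tilt -0.0 F(carrier) [-0.1 -0.7  0.7] w 1.001
shift now-axes [434.4 441.7 -32. ] shift goal-axes [221.2 579.   26.1] turn [  3.1  14.8 -23.5]
```

```bash
python3 -m handwheel '[[[0,0,0,43,44,-4,1],[0,0,0,43,44,-4,1],[0,0,0,43,44,-4,1],[0,0,0,43,44,-4,1],[0,0,0,43,44,-4,1],[0,0,0,43,44,-4,1],[0,0,0,43,44,-4,1],[0,0,-7.9,43,44,-4,1],[0,0,-7.9,43,30,-4,1],[0,0,-7.9,30,20,0,1]]]' 20; python3 g.py -141.6 0 288.3 15
```

```text
clock: 2.85
tcp_pos: [455.3, 2.8, 294.8]
ee_rot: [[0.998, 0.059, 0.008], [0.059, -0.998, 0.002], [0.008, -0.001, -1.0]]
force: [-0.2, 1.0, -0.7]
width: 1.001
t 2.85 tcp [-128.2   51.4  294.8] grasp [-128.1   51.4  288.8] tip [-128.    51.5  269.8] tilt 0.4 F(carrier) [-0.2  1.  -0.7] w 1.001
shift now-axes [-13.5  51.4   6.3] shift goal-axes [-14.6  51.4   2.8] turn [-0.1 14.6  0. ]
```

```bash
python3 -m handwheel '[[[0,0,0,-7,26,3,1],[0,0,0,-7,25,3,1],[0,7.3,0,0,0,0,1],[0,7.3,0,0,0,0,1],[0,0,0,0,0,0,1],[0,0,0,0,0,0,1],[0,0,0,0,0,0,1],[0,0,0,0,0,0,1],[0,0,0,0,0,0,1],[0,0,0,0,0,0,1]]]' 20; python3 - <<'E'
from g import *
s,R,t=show()
c=bot.read_camera("wrist"); save(c,"w1.png")
P=cloud(c,np.ones((420,560),bool),s); L=np.array([loc(p) for p in P])
k=L[(L[:,2]>176)&(L[:,2]<280)&(L[:,0]>-185)&(L[:,0]<-40)&(abs(L[:,1])<35)]
for lo in range(-165,-45,8):
    q=k[(k[:,0]>=lo)&(k[:,0]<lo+8)]
    w=q[abs(abs(q[:,1])-20)<5]; m=q[abs(q[:,1])<11]
    wl=w[w[:,1]>0];wr=w[w[:,1]<0]
    print(lo+4,"wire y",np.round([np.median(wl[:,1]),np.median(wr[:,1])],1) if len(wl) and len(wr) else '',"z",np.round(np.median(w[:,2]),1) if len(w) else '',"mid z",np.round(np.percentile(m[:,2],[5,25,50,75,95]),1) if len(m) else '')
E
```

```text
clock: 4.1
tcp_pos: [447.5, -52.9, 287.4]
ee_rot: [[0.964, 0.055, 0.261], [0.053, -0.998, 0.014], [0.261, 0.0, -0.965]]
force: [-0.4, 0.0, -1.2]
width: 0.999
t 4.1 tcp [-139.3   -3.7  287.4] grasp [-137.7   -3.7  281.6] tip [-132.7   -3.7  263.2] tilt 15.2 F(carrier) [-0.4  0.  -1.2] w 0.999
-161 wire y  z  mid z 
-153 wire y  z  mid z [181.6 182.3 182.7 183.1 183.7]
-145 wire y [ 19.  -18.1] z 233.9 mid z [182.  183.1 233.3 234.1 234.9]
-137 wire y [ 20.3 -18.5] z 232.0 mid z [197.6 198.3 198.9 199.5 233.4]
-129 wire y [ 20.7 -18.6] z 229.3 mid z [181.5 197.1 198.4 198.9 199.6]
-121 wire y [ 20.7 -18.7] z 226.8 mid z 
-113 wire y [ 20.8 -18.9] z 224.1 mid z 
-105 wire y [ 20.7 -18.5] z 221.5 mid z 
-97 wire y [ 20.8 -18.7] z 219.1 mid z 
-89 wire y [ 20.9 -18.8] z 216.4 mid z [176.2 176.2 176.3 176.6 176.7]
-81 wire y [ 20.6 -18.5] z 214.0 mid z [176.1 176.5 177.6 262.  263.3]
-73 wire y [ 21.4 -18.6] z 211.3 mid z [176.4 262.5 263.8 264.5 265.2]
-65 wire y [ 21.9 -18.2] z 208.8 mid z [260.1 260.5 261.  261.1 261.4]
-57 wire y [ 17.1 -18.3] z 207.9 mid z [176.3 176.7 177.6 189.8 190.8]
-49 wire y  z  mid z [176.  176.3 176.5 176.9 177.7]
```

View pics/w1.png

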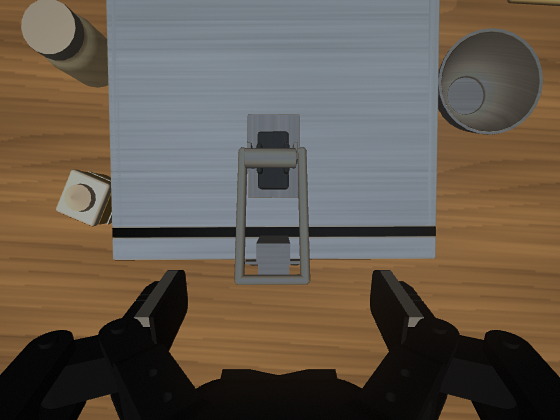

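The wrist view shows the loop (x 236–310, y 148–283) centred between the jaws, with the keeper at about (273, 255) under it. The measured lip top is at z≈198.7 and the foot at 182.6, so the true seat is about z 188, some 3 mm above nominal.

```bash
python3 g.py -124.8 0.8 225.5 15
```

```text
t 4.15 tcp [-139.3   -3.7  287.4] grasp [-137.7   -3.7  281.6] tip [-132.8   -3.7  263.3] tilt 15.2 F(carrier) [0.1 0.5 0.1] w 1.0
shift now-axes [-2.2 -4.5 63.5] shift goal-axes [-2.  -4.5 63.5] turn [ 0.  -0.2 -0.2]
```

```bash
python3 -m handwheel '[[[0,0,0,-1,-4.5,13,1],[0,0,0,-1,0,13,1],[0,0,0,0,0,13,1],[0,0,0,0,0,13,1],[0,0,0,0,0,11.5,1],[0,0,0,0,0,0,0.62],[0,0,0,0,0,0,0.62],[0,0,0,0,0,0,0.62],[0,0,0,0,0,0,0.62],[0,0,0,0,0,0,0.62]]]' 20; python3 g.py -124.8 0.8 225.5 15
```

```text
clock: 5.4
tcp_pos: [462.7, -47.2, 221.0]
ee_rot: [[0.964, 0.055, 0.261], [0.053, -0.998, 0.014], [0.261, 0.0, -0.965]]
force: [0.2, -0.1, 0.3]
width: 0.621
t 5.4 tcp [-123.7    1.1  221. ] grasp [-122.1    1.1  215.2] tip [-117.2    1.1  196.8] tilt 15.1 F(carrier) [ 0.1 -0.1  0.3] w 0.621
shift now-axes [ 0.1  0.3 -4.7] shift goal-axes [ 0.1  0.3 -4.7] turn [ 0.  -0.1 -0.2]
```

```bash
python3 -m handwheel '[[[0,0,0,0,0,-4,0.62],[0,0,0,0,0,0,0.58],[0,0,0,0,0,0,0.55],[0,0,0,0,0,0,0.52],[0,0,0,0,0,0,0.5],[0,0,0,0,0,0,0.5],[0,0,0,0,0,0,0.5],[0,0,0,0,0,0,0.5],[0,0,0,0,0,0,0.5],[0,0,0,0,0,0,0.5]]]' 20; python3 - <<'E'
from g import *
s,R,t=show()
c=bot.read_camera("wrist"); save(c,"w2.png",(120,130,440,370),2)
E
```

```text
clock: 6.65
tcp_pos: [461.5, -47.8, 225.5]
ee_rot: [[0.964, 0.055, 0.261], [0.054, -0.998, 0.014], [0.261, 0.001, -0.965]]
force: [-0.8, -1.3, 1.2]
width: 0.528
t 6.65 tcp [-125.     0.6  225.5] grasp [-123.4    0.6  219.7] tip [-118.5    0.6  201.3] tilt 15.1 F(carrier) [-0.9 -1.2  1.2] w 0.528
```

View pics/w2.png

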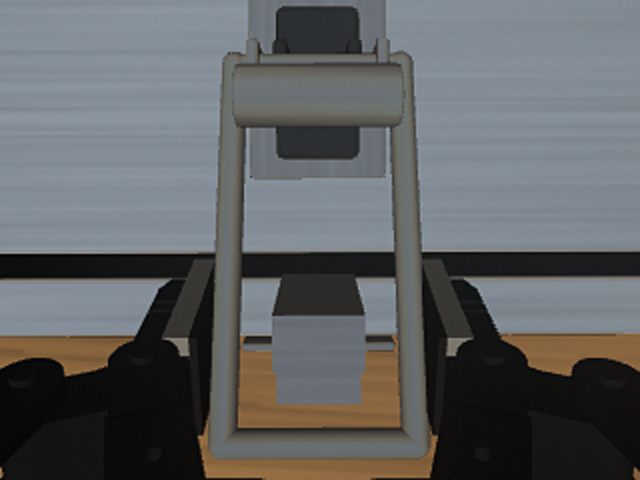

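The picture shows both pads against the side wires (about x 205 and 435 in the crop), with the keeper between them. The opening of 0.528 is about 45 mm, so the loop is held.

```bash
cat > tr.py <<'E'
import numpy as np
def hinge(th): return np.array([-65.5,185])+19.5*np.array([np.cos(th),np.sin(th)])-4.4*np.array([-np.sin(th),np.cos(th)])
def bar(th,ph): return hinge(th)+85*np.array([-np.cos(ph),np.sin(ph)])
def ax(ti): a=np.radians(ti); return np.array([np.cos(a),np.sin(a)]),np.array([np.sin(a),-np.cos(a)])
def tcp(th,ph):
    ti=15.1+np.degrees(.304-ph); x,z=ax(ti); return bar(th,ph)+16.5*x+10.2*z,ti
def path(W):
    for (a,b) in zip(W[:-1],W[1:]):
        p,ti=tcp(*a);q,tj=tcp(*b); x,z=ax(ti); d=q-p
        print(b,"bar",np.round(bar(*b),1),"tcp",np.round(q,1),"tilt",round(tj,1),"row: turn",round(tj-ti,1),"x",round(d@x,1),"z",round(d@z,1))
if __name__=="__main__":
    print(tcp(1.65,.304))
    W=[(1.65,.304),(1.70,.28),(1.75,.25),(1.79,.2),(1.83,.15),(1.87,.1),(1.87,.05),(1.87,0),(1.87,-.05),(1.87,-.1),(1.87,-.13),(1.87,-.16),(1.87,-.19),(1.87,-.22)]
    path(W)
E
python3 tr.py
```

```text
(array([-125.17168215,  224.68133368]), np.float64(15.1))
(1.7, 0.28) bar [-145.3  228.4] tcp [-126.6  223.3] tilt 16.5 row: turn 1.4 x -1.8 z 1.0
(1.75, 0.25) bar [-147.  226.] tcp [-128.1  221.5] tilt 18.2 row: turn 1.7 x -2.0 z 1.3
(1.79, 0.2) bar [-148.8  221.9] tcp [-129.7  218.3] tilt 21.1 row: turn 2.9 x -2.5 z 2.5
(1.83, 0.15) bar [-150.3  217.7] tcp [-131.1  215. ] tilt 23.9 row: turn 2.9 x -2.5 z 2.5
(1.87, 0.1) bar [-151.6  213.4] tcp [-132.3  211.7] tilt 26.8 row: turn 2.9 x -2.5 z 2.5
(1.87, 0.05) bar [-151.9  209.2] tcp [-132.6  208.5] tilt 29.7 row: turn 2.9 x -1.7 z 2.8
(1.87, 0) bar [-152.   204.9] tcp [-132.6  205.2] tilt 32.5 row: turn 2.9 x -1.7 z 2.8
(1.87, -0.05) bar [-151.9  200.7] tcp [-132.6  201.9] tilt 35.4 row: turn 2.9 x -1.7 z 2.8
(1.87, -0.1) bar [-151.6  196.4] tcp [-132.3  198.6] tilt 38.2 row: turn 2.9 x -1.7 z 2.8
(1.87, -0.13) bar [-151.3  193.9] tcp [-132.1  196.7] tilt 40.0 row: turn 1.7 x -1.0 z 1.7
(1.87, -0.16) bar [-151.   191.4] tcp [-131.9  194.7] tilt 41.7 row: turn 1.7 x -1.0 z 1.7
(1.87, -0.19) bar [-150.5  188.9] tcp [-131.5  192.8] tilt 43.4 row: turn 1.7 x -1.0 z 1.7
(1.87, -0.22) bar [-150.   186.4] tcp [-131.1  190.9] tilt 45.1 row: turn 1.7 x -1.0 z 1.7
```

```bash
python3 -m handwheel '[[[0,1.4,0,-1.8,0,1,0.45],[0,1.7,0,-2,0,1.3,0.45],[0,2.9,0,-2.5,0,2.5,0.45],[0,2.9,0,-2.5,0,2.5,0.45],[0,2.9,0,-2.5,0,2.5,0.45],[0,2.9,0,-1.7,0,2.8,0.45],[0,1.4,0,-0.8,0,1.4,0.45],[0,0,0,0,0,0,0.45],[0,0,0,0,0,0,0.45],[0,0,0,0,0,0,0.45]]]' 25; python3 g.py -132.6 0.6 206.8 31
```

```text
clock: 7.95
tcp_pos: [453.1, -48.2, 206.5]
ee_rot: [[0.845, 0.056, 0.532], [0.047, -0.998, 0.031], [0.533, -0.001, -0.846]]
force: [1.6, -2.1, -0.4]
width: 0.529
t 7.95 tcp [-133.4    0.7  206.5] grasp [-130.2    0.7  201.4] tip [-120.     0.6  185.4] tilt 32.2 F(carrier) [ 1.4 -2.2 -0.4] w 0.529
shift now-axes [0.8 0.  0.2] shift goal-axes [0.8 0.1 0.1] turn [ 0.  -1.2 -0.1]
```

```bash
cat > wl.py <<'E'
from g import *
def run(name=None,box=(120,130,440,370)):
    s,R,t=show(); c=bot.read_camera("wrist")
    if name: save(c,name,box,2)
    L=np.array([loc(p) for p in cloud(c,np.ones((420,560),bool),s)])
    k=L[(L[:,2]>160)&(L[:,2]<280)&(L[:,0]>-170)&(L[:,0]<-40)&(abs(L[:,1])<26)]
    for lo in range(-165,-48,6):
        q=k[(k[:,0]>=lo)&(k[:,0]<lo+6)]; w=q[abs(abs(q[:,1])-20)<4]; m=q[abs(q[:,1])<10]
        print(lo+3,"wire",len(w),np.round(np.percentile(w[:,2],[50,90]),1) if len(w) else '',"mid",len(m),np.round(np.percentile(m[:,2],[5,30,50,70,95]),1) if len(m) else '')
if __name__=="__main__": run(*sys.argv[1:2])
E
python3 wl.py
```

```text
t 7.95 tcp [-133.4    0.7  206.5] grasp [-130.2    0.7  201.4] tip [-120.     0.6  185.4] tilt 32.2 F(carrier) [ 1.4 -2.2 -0.4] w 0.529
-162 wire 0  mid 0 
-156 wire 795 [273.  276.4] mid 2672 [208.6 261.5 263.1 264.5 266.6]
-150 wire 3285 [265.5 270.7] mid 2638 [182.3 209.  254.2 257.4 260.9]
-144 wire 2328 [255.8 260.6] mid 446 [181.6 182.3 182.7 183.  183.8]
-138 wire 1155 [220.1 250.7] mid 592 [197.6 198.3 198.7 199.  199.8]
-132 wire 727 [209.7 224.1] mid 585 [197.6 198.3 198.6 199.  199.7]
-126 wire 596 [208.9 217.7] mid 349 [197.6 198.3 198.7 199.1 199.8]
-120 wire 456 [208.3 209.6] mid 0 
-114 wire 368 [208.2 209.2] mid 0 
-108 wire 353 [208.1 209.1] mid 0 
-102 wire 335 [208.1 209. ] mid 0 
-96 wire 324 [208.  209.1] mid 1228 [254.8 257.4 258.4 259.2 260.3]
-90 wire 314 [207.9 209. ] mid 884 [257.7 259.2 259.6 260.  260.7]
-84 wire 300 [207.8 208.9] mid 536 [162.3 172.1 175.6 176.2 177.2]
-78 wire 160 [207.8 208.7] mid 361 [175.3 176.1 176.5 176.8 177.5]
-72 wire 111 [207.8 208.5] mid 346 [175.3 176.1 176.5 177.  186.4]
-66 wire 71 [207.9 209.7] mid 0 
-60 wire 5 [209.2 209.7] mid 0 
-54 wire 0  mid 19 [189.  189.3 189.8 190.1 190.6]
-48 wire 0  mid 217 [175.5 176.1 176.4 176.8 177.5]
```

```bash
python3 -m handwheel '[[[0,1.5,0,-1,0,1.6,0.45],[0,2.9,0,-1.7,0,2.8,0.45],[0,2.9,0,-1.7,0,2.8,0.45],[0,1.7,0,-1,0,1.7,0.45],[0,1.7,0,-1,0,1.7,0.45],[0,0.9,0,-0.5,0,0.9,0.45],[0,0,0,0,0,0,0.45],[0,0,0,0,0,0,0.45],[0,0,0,0,0,0,0.45],[0,0,0,0,0,0,0.45]]]' 25; python3 wl.py
```

```text
clock: 9.25
tcp_pos: [452.9, -49.0, 200.9]
ee_rot: [[0.731, 0.063, 0.679], [0.042, -0.998, 0.048], [0.681, -0.006, -0.732]]
force: [-1.8, 0.8, -0.6]
width: 0.525
t 9.25 tcp [-1.336e+02 -1.000e-01  2.009e+02] grasp [-129.5   -0.   196.5] tip [-1.166e+02  1.000e-01  1.826e+02] tilt 42.9 F(carrier) [-1.8  0.9 -0.6] w 0.525
-162 wire 2206 [257.7 260.3] mid 2286 [244.3 247.5 248.9 250.2 252. ]
-156 wire 1818 [251.  253.7] mid 537 [181.9 199.8 200.6 242.4 244.3]
-150 wire 1491 [243.6 247.1] mid 620 [182.1 199.3 200.2 200.8 201.8]
-144 wire 941 [205.3 232.3] mid 599 [181.6 182.3 182.7 183.  183.9]
-138 wire 792 [202.8 217.3] mid 855 [182.3 197.8 198.5 198.9 199.6]
-132 wire 673 [202.9 216.6] mid 639 [197.6 198.4 198.7 199.  199.7]
-126 wire 542 [203.2 209.9] mid 326 [197.6 198.3 198.6 199.  199.7]
-120 wire 423 [203.3 204.5] mid 0 
-114 wire 376 [203.5 204.6] mid 0 
-108 wire 326 [204.2 205.1] mid 0 
-102 wire 320 [204.7 205.6] mid 0 
-96 wire 300 [205.2 206.2] mid 1531 [253.4 256.5 257.9 258.8 259.9]
-90 wire 286 [205.8 206.8] mid 734 [234.  240.5 258.5 259.1 259.9]
-84 wire 275 [206.3 207.1] mid 954 [162.  173.2 176.1 218.6 230.4]
-78 wire 261 [206.7 207.8] mid 557 [175.6 176.4 177.  207.1 215.9]
-72 wire 349 [207.2 208.3] mid 711 [175.7 176.8 185.5 188.6 200.5]
-66 wire 98 [207.6 208.3] mid 151 [175.4 176.3 177.1 190.  191. ]
-60 wire 0  mid 0 
-54 wire 0  mid 0 
-48 wire 0  mid 0
```

```bash
python3 -m handwheel '[[[0,0,0,-1.7,0,1.8,0.45],[0,0,0,-1.7,0,1.8,0.45],[0,0,0,-1.7,0,1.8,0.45],[0,0,0,0,0,0,0.45],[0,0,0,0,0,0,0.45],[0,0,0,0,0,0,0.45],[0,0,0,0,0,0,0.45],[0,0,0,0,0,0,0.45],[0,0,0,0,0,0,0.45],[0,0,0,0,0,0,0.45]]]' 25; python3 wl.py w3.png|grep -v "wire 0"|head -9
```

```text
clock: 10.55
tcp_pos: [452.9, -49.1, 200.0]
ee_rot: [[0.731, 0.066, 0.679], [0.043, -0.998, 0.051], [0.681, -0.008, -0.732]]
force: [0.8, 1.3, 1.3]
width: 0.527
t 10.55 tcp [-133.7   -0.2  200. ] grasp [-1.296e+02 -1.000e-01  1.957e+02] tip [-1.167e+02  1.000e-01  1.817e+02] tilt 42.9 F(carrier) [0.9 1.2 1.3] w 0.527
-162 wire 2218 [256.9 259.4] mid 2282 [243.5 246.6 248.  249.3 251.2]
-156 wire 1825 [250. 253.] mid 510 [183.  198.8 199.5 241.6 243.4]
-150 wire 1468 [242.6 246.3] mid 652 [182.1 198.3 199.2 199.8 200.6]
-144 wire 950 [204.7 231.4] mid 584 [181.5 182.3 182.7 183.1 183.7]
-138 wire 787 [202.1 216.7] mid 868 [182.2 197.7 198.3 198.8 199.6]
-132 wire 676 [202.2 215.5] mid 646 [197.6 198.4 198.7 199.  199.7]
-126 wire 528 [202.4 209. ] mid 356 [197.6 198.3 198.6 199.  199.7]
-120 wire 429 [202.6 203.9] mid 0
```

View pics/w3.png

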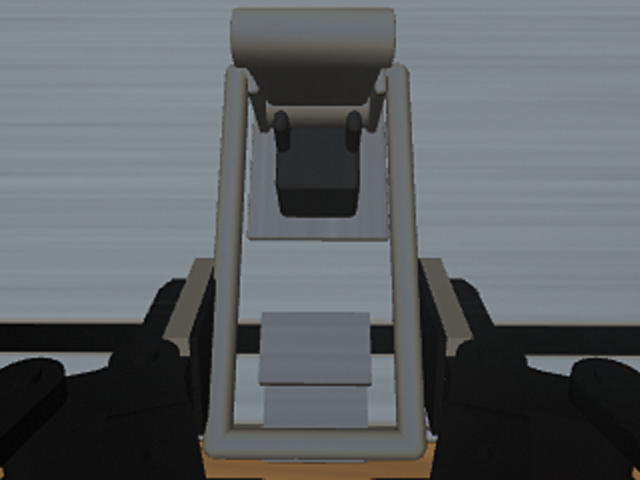

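The view shows the bar (y≈440 in the crop) ahead of and above the foot, with the keeper lip well inside the wires. The lever seems to have reached its forward stop and the descent stalled, so I'll ease back towards +x and then go down.

```bash
python3 -m handwheel '[[[0,0,0,1.1,0,1,0.45],[0,0,0,1.1,0,1,0.45],[0,0,0,-0.7,0,0.7,0.45],[0,0,0,-0.7,0,0.7,0.45],[0,0,0,-0.7,0,0.7,0.45],[0,0,0,-0.7,0,0.7,0.45],[0,0,0,-0.7,0,0.7,0.45],[0,0,0,-0.7,0,0.7,0.45],[0,0,0,-0.7,0,0.7,0.45],[0,0,0,-0.7,0,0.7,0.45]]]' 25; python3 wl.py|grep -v "wire 0"
```

```text
clock: 11.85
tcp_pos: [455.2, -49.1, 198.5]
ee_rot: [[0.733, 0.071, 0.677], [0.045, -0.997, 0.056], [0.679, -0.01, -0.734]]
force: [-2.3, 3.6, 4.3]
width: 0.532
t 11.85 tcp [-131.3   -0.3  198.5] grasp [-127.3   -0.2  194.1] tip [-1.144e+02  1.000e-01  1.802e+02] tilt 42.8 F(carrier) [-2.1  3.8  4.3] w 0.532
-162 wire 2088 [257.5 262.7] mid 2711 [246.  248.  249.4 250.7 253.1]
-156 wire 1859 [251.5 254. ] mid 1303 [182.1 241.1 242.4 243.9 245.9]
-150 wire 1838 [243.9 247.3] mid 770 [195.7 197.  197.4 197.9 198.8]
-144 wire 1036 [204.6 240.5] mid 563 [181.6 182.3 182.7 183.1 183.9]
-138 wire 833 [200.5 215. ] mid 862 [182.3 197.9 198.5 198.9 199.8]
-132 wire 738 [200.7 215.8] mid 672 [197.7 198.3 198.7 199.1 199.8]
-126 wire 578 [201.  210.2] mid 354 [197.6 198.4 198.7 198.9 199.6]
-120 wire 467 [201.4 203.8] mid 0 
-114 wire 395 [201.8 202.9] mid 0 
-108 wire 359 [202.6 203.6] mid 0 
-102 wire 319 [203.4 204.3] mid 0 
-96 wire 324 [204.  205.1] mid 0 
-90 wire 301 [204.9 205.8] mid 1585 [254.8 258.4 259.9 260.9 262.2]
-84 wire 290 [205.6 206.6] mid 2137 [165.2 177.1 239.8 247.8 262.1]
-78 wire 277 [206.3 207.3] mid 954 [175.7 177.  215.5 222.  229.2]
-72 wire 399 [206.9 208.3] mid 928 [175.8 178.4 187.6 190.3 208.9]
-66 wire 221 [207.9 209. ] mid 255 [175.9 189.3 190.7 191.3 192.1]
-60 wire 2 [208.6 209. ] mid 0
```

```bash
python3 -m handwheel '[[[0,0,0,0,0,0,0.45],[0,0,0.5,-1.7,0,1.8,0.45],[0,1,0.5,-2,0,2.2,0.45],[0,1,0.5,-2,0,2.2,0.45],[0,1,0,-2,0,2.2,0.45],[0,1,0,-2,0,2.2,0.45],[0,1,0,-2,0,2.2,0.45],[0,0,0,-1.4,0,1.5,0.45],[0,0,0,-1.4,0,1.5,0.45],[0,0,0,-1.4,0,1.5,0.45]]]' 25; python3 wl.py|grep -v "wire 0"
```

```text
clock: 13.15
tcp_pos: [450.2, -50.2, 205.0]
ee_rot: [[0.707, 0.1, 0.7], [0.047, -0.994, 0.094], [0.706, -0.034, -0.708]]
force: [-1.6, 8.1, 4.4]
width: 0.53
t 13.15 tcp [-136.4   -1.1  205. ] grasp [-132.1   -0.8  200.7] tip [-118.7    0.2  187.3] tilt 44.9 F(carrier) [-1.2  8.2  4.4] w 0.53
-162 wire 1640 [255.9 258.3] mid 731 [246.1 247.3 248.  248.7 250.4]
-156 wire 1242 [249.5 252.3] mid 606 [168.9 203.9 204.9 205.6 206.6]
-150 wire 925 [210.2 239.1] mid 445 [182.1 203.4 204.9 205.5 206.7]
-144 wire 803 [207.  223.6] mid 551 [181.6 182.4 182.7 183.1 183.8]
-138 wire 736 [206.6 222.5] mid 852 [182.2 197.3 198.4 198.9 199.6]
-132 wire 594 [206.5 217.1] mid 586 [197.6 198.4 198.7 199.1 199.8]
-126 wire 478 [206.4 211.1] mid 320 [197.8 198.4 198.7 199.  199.6]
-120 wire 399 [206.1 207.3] mid 0 
-114 wire 341 [206.3 207.4] mid 0 
-108 wire 291 [206.4 207.4] mid 0 
-102 wire 289 [206.7 207.7] mid 672 [251.9 253.9 254.9 255.9 257.4]
-96 wire 271 [206.8 207.7] mid 971 [256.  257.6 258.  258.4 258.9]
-90 wire 251 [206.9 207.9] mid 320 [228.8 232.8 236.1 238.7 257.5]
-84 wire 246 [207.1 207.9] mid 838 [162.1 171.9 175.8 176.8 225.8]
-78 wire 244 [207.1 208.1] mid 469 [175.6 176.4 176.9 204.1 213.5]
-72 wire 281 [207.2 208.3] mid 679 [175.7 176.9 185.4 188.6 199.2]
-66 wire 40 [207.4 208.1] mid 122 [175.6 176.2 176.8 189.4 190.8]
```

```bash
python3 -c "
from g import *
s,R,t=show();print(np.round(s['joint_positions'],1),np.round(s['effort'],1),np.round(s['wrist_torque'],2))"
```

```text
t 13.2 tcp [-136.4   -1.1  204.8] grasp [-132.2   -0.8  200.6] tip [-118.8    0.2  187.1] tilt 44.9 F(carrier) [-0.8  8.5  3.6] w 0.525
[ 11.  -18.7 -60.8  38.3  -3.7  46.7] [-3.  -1.9 19.6  2.6  0.6  0.4] [1.7  1.21 1.37]
```

The wrist is the cause: joint 5 sits at its −3.75° limit, so a 45° tilt is out of reach there. I'll open a little, take the tilt back to about 22° and regrip.

```bash
python3 -m handwheel '[[[0,0,0,0,0,0,0.66],[0,0,0,0,0,0,0.66],[0,0,0,0,0,0,0.66],[0,-3,0,0,0,0,0.66],[0,-3,0,0,0,0,0.66],[0,-3,0,0,0,0,0.66],[0,-4,0,0,0,0,0.66],[0,-4,0,0,0,0,0.66],[0,-4,0,0,0,0,0.66],[0,0,0,0,0,0,0.66]]]' 25; python3 g.py -132 1 203 22; python3 -c "
from h import *
s=bot.get_state();print(np.round(s['joint_positions'],1))"
```

```text
clock: 14.45
tcp_pos: [444.2, -51.2, 196.6]
ee_rot: [[0.922, 0.097, 0.375], [0.077, -0.995, 0.07], [0.379, -0.036, -0.925]]
force: [-0.5, -0.7, -0.3]
width: 0.664
t 14.45 tcp [-142.4   -1.8  196.6] grasp [-140.2   -1.5  191. ] tip [-133.    -0.6  173.5] tilt 22.2 F(carrier) [-0.6 -0.6 -0.3] w 0.664
shift now-axes [12.1 -2.6 -1.9] shift goal-axes [12.1 -2.8 -2.1] turn [-2.7 -0.3  1.3]
[ 15.   -9.1 -32.6   2.4 -44.1  78.8]
```

```bash
python3 -m handwheel '[[[0,0,0,0,0,-4,0.66],[-1.4,0,0.7,4,-1,0,0.66],[-1.3,0,0.6,4,-1,0,0.66],[0,0,0,4,-1,0,0.66],[0,0,0,0,0,0,0.66],[0,0,0,0,0,0,0.66],[0,0,0,0,0,0,0.66],[0,0,0,0,0,0,0.66],[0,0,0,0,0,0,0.66],[0,0,0,0,0,0,0.66]]]' 25; python3 wl.py; python3 g.py -132 1 203 22
```

```text
clock: 15.7
tcp_pos: [450.0, -49.1, 203.5]
ee_rot: [[0.923, 0.056, 0.38], [0.052, -0.998, 0.023], [0.38, -0.001, -0.925]]
force: [-0.4, -0.7, -0.9]
width: 0.658
t 15.7 tcp [-136.5    0.   203.5] grasp [-134.3    0.   198. ] tip [-127.     0.   180.4] tilt 22.4 F(carrier) [-0.4 -0.6 -0.9] w 0.658
-162 wire 0  mid 0 
-156 wire 159 [205.6 206.5] mid 485 [181.8 182.8 204.7 205.6 206.6]
-150 wire 447 [205.6 206.5] mid 3185 [182.3 207.1 262.2 264.1 266.5]
-144 wire 3858 [267.2 273.6] mid 1985 [182.5 253.9 256.5 258.3 261.1]
-138 wire 1839 [255.5 260.5] mid 572 [197.6 198.3 198.6 199.  199.8]
-132 wire 405 [206.  206.9] mid 611 [197.6 198.3 198.7 199.  199.7]
-126 wire 389 [206.1 207.1] mid 662 [165.2 188.3 197.6 198.6 199.6]
-120 wire 396 [206.2 207.2] mid 0 
-114 wire 378 [206.3 207.3] mid 0 
-108 wire 380 [206.5 207.5] mid 0 
-102 wire 384 [206.6 207.5] mid 351 [253.8 255.1 255.6 256.3 257.3]
-96 wire 314 [206.9 207.8] mid 1696 [256.7 257.7 258.2 258.6 259.3]
-90 wire 127 [207.  207.9] mid 682 [244.2 256.  256.9 257.5 258.5]
-84 wire 127 [207.1 208. ] mid 502 [230.5 234.4 237.1 240.  242.7]
-78 wire 331 [207.3 208.3] mid 329 [217.8 221.2 224.  226.3 229. ]
-72 wire 420 [207.4 208.6] mid 372 [206.2 207.2 208.3 211.5 216. ]
-66 wire 211 [207.6 209.6] mid 274 [206.  206.9 207.2 207.6 208.3]
-60 wire 0  mid 224 [188.6 190.1 190.7 191.3 192.3]
-54 wire 0  mid 208 [175.5 176.1 176.6 177.5 190.6]
-48 wire 0  mid 384 [175.3 176.1 176.4 176.7 177.4]
t 15.75 tcp [-136.5    0.   203.6] grasp [-134.2    0.   198. ] tip [-127.     0.   180.4] tilt 22.4 F(carrier) [-0.4  1.   0.2] w 0.655
shift now-axes [ 4.  -1.   2.2] shift goal-axes [ 4.  -1.   2.2] turn [-0.  -0.4 -0.1]
```

```bash
python3 -m handwheel '[[[0,0,0,3,-1,1,0.62],[0,0,0,0,0,0,0.58],[0,0,0,0,0,0,0.55],[0,0,0,0,0,0,0.52],[0,0,0,0,0,0,0.5],[0,0,0,0,0,0,0.45],[0,0,0,0,0,0,0.45],[0,0,0,0,0,0,0.45],[0,0,0,0,0,0,0.45],[0,0,0,0,0,0,0.45]]]' 22; python3 - <<'E'
from g import *
import tr
s,R,t=show(); p=loc(t)[[0,2]]; ti0=np.degrees(np.arctan2(R[:,2]@cx,-R[:,2]@cz))
b0=tr.bar(1.98,-.02); x,z=tr.ax(ti0); d=b0-p; dx,dz=d@x,d@z; print(b0,dx,dz)
tr.tcp=lambda th,ph:(lambda ti:(tr.bar(th,ph)-dx*tr.ax(ti)[0]-dz*tr.ax(ti)[1],ti))(ti0+np.degrees(-.02-ph))
tr.path([(1.98,-.02),(1.93,-.03),(1.88,-.05),(1.88,-.08),(1.88,-.11),(1.88,-.14),(1.88,-.17),(1.88,-.19),(1.88,-.21),(1.88,-.23)])
E
```

```text
clock: 17.0
tcp_pos: [453.1, -48.3, 203.7]
ee_rot: [[0.924, 0.056, 0.379], [0.052, -0.998, 0.022], [0.38, -0.0, -0.925]]
force: [0.1, -0.8, 0.7]
width: 0.524
t 17.0 tcp [-133.3    0.6  203.7] grasp [-131.1    0.6  198.1] tip [-123.8    0.6  180.5] tilt 22.3 F(carrier) [ 0.1 -0.8  0.7] w 0.524
[-154.2049116  202.9408205] -19.569729993125108 -7.263256393492742
(1.93, -0.03) bar [-153.2  202.3] tcp [-132.3  203.2] tilt 22.9 row: turn 0.6 x 0.7 z 0.8
(1.88, -0.05) bar [-152.1  200.7] tcp [-131.3  202. ] tilt 24.0 row: turn 1.1 x 0.5 z 1.5
(1.88, -0.08) bar [-152.   198.1] tcp [-131.2  200.1] tilt 25.8 row: turn 1.7 x -0.7 z 1.8
(1.88, -0.11) bar [-151.7  195.6] tcp [-131.   198.2] tilt 27.5 row: turn 1.7 x -0.7 z 1.8
(1.88, -0.14) bar [-151.4  193.1] tcp [-130.8  196.3] tilt 29.2 row: turn 1.7 x -0.7 z 1.8
(1.88, -0.17) bar [-151.   190.5] tcp [-130.5  194.4] tilt 30.9 row: turn 1.7 x -0.7 z 1.8
(1.88, -0.19) bar [-150.7  188.9] tcp [-130.3  193.1] tilt 32.1 row: turn 1.1 x -0.5 z 1.2
(1.88, -0.21) bar [-150.4  187.2] tcp [-130.   191.8] tilt 33.2 row: turn 1.1 x -0.5 z 1.2
(1.88, -0.23) bar [-150.   185.5] tcp [-129.7  190.6] tilt 34.4 row: turn 1.1 x -0.5 z 1.2
```

```bash
python3 -m handwheel '[[[0,0.6,0,0.7,0,0.8,0.45],[0,1.1,0,0.5,0,1.5,0.45],[0,1.7,0,-0.7,0,1.8,0.45],[0,1.7,0,-0.7,0,1.8,0.45],[0,1.7,0,-0.7,0,1.8,0.45],[0,1.5,0,-0.7,0,1.8,0.45],[0,0,0,0,0,0,0.45],[0,0,0,0,0,0,0.45],[0,0,0,0,0,0,0.45],[0,0,0,0,0,0,0.45]]]' 22; python3 wl.py|grep -v "wire 0"; python3 -c "
from h import *
s=bot.get_state();print(np.round(s['joint_positions'],1))"
```

```text
clock: 18.25
tcp_pos: [454.9, -48.1, 193.7]
ee_rot: [[0.855, 0.057, 0.515], [0.048, -0.998, 0.03], [0.516, -0.001, -0.857]]
force: [-3.0, -2.7, 0.4]
width: 0.53
t 18.25 tcp [-131.6    0.6  193.7] grasp [-128.5    0.6  188.6] tip [-118.7    0.6  172.3] tilt 31.0 F(carrier) [-3.2 -2.5  0.4] w 0.53
-156 wire 50 [190.9 253.6] mid 802 [183.3 252.1 252.9 253.4 254.5]
-150 wire 2649 [256.9 263. ] mid 4149 [189.4 242.5 246.6 249.2 253. ]
-144 wire 2814 [248.2 252.7] mid 509 [181.6 182.4 182.8 183.2 240.4]
-138 wire 1749 [229.9 243. ] mid 724 [197.7 198.3 198.7 199.  199.7]
-132 wire 804 [196.9 218.3] mid 732 [197.8 198.4 198.7 199.  199.8]
-126 wire 644 [197.2 208.3] mid 383 [197.7 198.4 198.7 199.1 199.9]
-120 wire 491 [197.7 199.1] mid 0 
-114 wire 412 [198.7 199.9] mid 0 
-108 wire 392 [199.9 200.9] mid 0 
-102 wire 370 [201.1 202.1] mid 0 
-96 wire 376 [202.2 203.3] mid 1831 [254.3 257.3 258.3 259.1 260.2]
-90 wire 370 [203.4 204.4] mid 1109 [257.4 258.9 259.4 259.8 260.5]
-84 wire 369 [204.5 205.5] mid 629 [162.6 172.8 175.5 176.1 177.1]
-78 wire 122 [205.4 206.3] mid 440 [175.3 176.1 176.4 176.7 177.7]
-72 wire 51 [206.2 206.9] mid 310 [175.4 176.2 176.5 176.9 184.4]
-66 wire 42 [208.3 210.4] mid 0 
-60 wire 3 [208.6 209.3] mid 0 
[ 19.2 -13.1 -44.8  16.8 -29.3  61.4]
```

```bash
python3 -m handwheel '[[[0,0,0,0,0,0,0.45],[0,0,0,0,0,0,0.45],[0,0,0,0,0,0,0.45],[0,0,0,0,0,0,0.45],[0,0,0,0,0,0,0.45],[0,0,0,0,0,0,0.45],[0,1,0,-0.5,0,1.2,0.45],[0,1,0,-0.5,0,1.2,0.45],[0,1,0,-0.5,0,1.2,0.45],[0,0.5,0,-0.5,0,1.2,0.45]]]' 22; python3 wl.py|grep -v "wire 0"|head -12
```

```text
clock: 19.55
tcp_pos: [456.9, -47.9, 190.8]
ee_rot: [[0.817, 0.057, 0.573], [0.046, -0.998, 0.034], [0.574, -0.002, -0.819]]
force: [-11.1, -3.7, 12.8]
width: 0.527
t 19.55 tcp [-129.6    0.7  190.8] grasp [-126.1    0.7  185.9] tip [-115.2    0.7  170.4] tilt 35.1 F(carrier) [-11.3  -3.   12.8] w 0.527
-156 wire 241 [258.6 259.9] mid 2050 [182.7 245.7 246.9 247.9 249.6]
-150 wire 3116 [251.  256.6] mid 2878 [186.8 237.2 240.5 242.6 246.5]
-144 wire 2301 [241.4 245.9] mid 718 [181.7 182.6 183.  183.7 188.1]
-138 wire 1356 [222.2 237.3] mid 683 [182.6 198.2 198.6 199.  199.7]
-132 wire 775 [193.6 214.6] mid 791 [197.6 198.4 198.7 199.1 199.7]
-126 wire 659 [194.2 207. ] mid 538 [197.6 198.3 198.7 199.  199.7]
-120 wire 505 [195.3 198.1] mid 0 
-114 wire 423 [196.3 197.5] mid 0 
-108 wire 393 [197.7 198.8] mid 0 
-102 wire 387 [199.2 200.4] mid 0 
-96 wire 384 [200.7 201.7] mid 11 [256.7 257.9 258.  258.6 259.2]
```

```bash
python3 -m handwheel '[[[0,0,0,0.4,0,-0.6,0.45],[0,0,0,0,0,0,0.45],[0,0,0,0,0,0,0.45],[0,0,0,0,0,0,0.45],[0,0,0,0,0,0,0.45],[0,0,0,0,0,0,0.45],[0,0,0,0,0,0,0.45],[0,0,0,0.8,0,0.6,0.45],[0,0,0,0.8,0,0.6,0.45],[0,0,0,0.8,0,0.6,0.45]]]' 22; python3 wl.py w4.png|grep -v "wire 0"
```

```text
clock: 20.85
tcp_pos: [458.7, -48.0, 191.0]
ee_rot: [[0.817, 0.057, 0.574], [0.045, -0.998, 0.034], [0.575, -0.002, -0.818]]
force: [-7.4, -1.0, 4.5]
width: 0.525
t 20.85 tcp [-127.7    0.6  191. ] grasp [-124.3    0.6  186.1] tip [-113.4    0.6  170.5] tilt 35.1 F(carrier) [-7.4 -0.6  4.5] w 0.525
-156 wire 14 [249.  249.8] mid 1101 [182.3 246.9 248.  248.7 249.9]
-150 wire 2527 [252.9 258.8] mid 3688 [182.9 239.7 242.7 244.9 248.3]
-144 wire 2538 [244.4 248.4] mid 913 [181.9 183.2 187.3 188.6 237.4]
-138 wire 1726 [234.9 239.9] mid 668 [197.7 198.3 198.7 199.  199.7]
-132 wire 904 [195.4 220.9] mid 800 [197.7 198.3 198.7 199.  199.6]
-126 wire 717 [194.3 208.1] mid 494 [197.6 198.4 198.7 199.  199.7]
-120 wire 557 [195.1 200.8] mid 0 
-114 wire 450 [195.8 197.1] mid 0 
-108 wire 400 [197.3 198.5] mid 0 
-102 wire 379 [198.9 200.1] mid 0 
-96 wire 386 [200.2 201.5] mid 0 
-90 wire 363 [201.8 202.9] mid 0 
-84 wire 366 [203.3 204.5] mid 3360 [169.9 250.6 260.3 262.1 263.7]
-78 wire 370 [204.7 205.7] mid 2320 [176.  227.  237.1 245.3 263.5]
-72 wire 499 [205.9 207.5] mid 1232 [175.9 181.9 189.1 205.7 217.4]
-66 wire 378 [207.7 209.1] mid 332 [175.9 190.1 190.9 191.5 192.3]
-60 wire 27 [207.5 209.1] mid 0
```

View pics/w4.png

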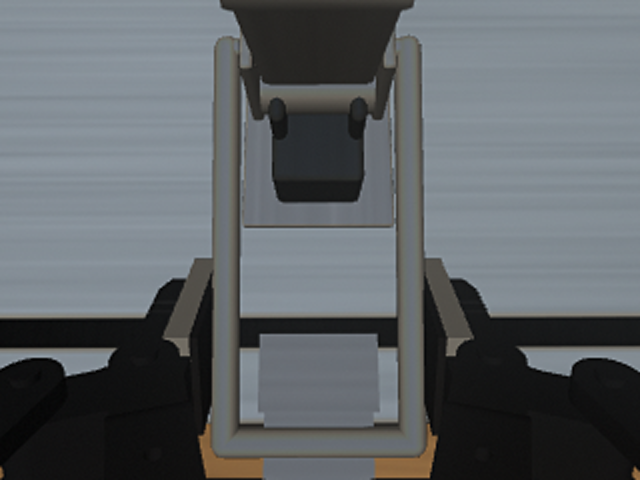

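The bar (y≈440 in the crop) lies on the foot, in front of and below the lip. Next I'll slide it back under the lip.

```bash
python3 -m handwheel '[[[0,0,0,0.9,0,0.5,0.45],[0,0,0,0.9,0,0.5,0.45],[0,0,0,0.9,0,0.5,0.45],[0,0,0,0.9,0,0.5,0.45],[0,0,0,0.9,0,0.5,0.45],[0,0,0,0.9,0,0.5,0.45],[0,0,0,0.9,0,0.5,0.45],[0,0,0,0.9,0,0.5,0.45],[0,0,0,0.9,0,0.5,0.45],[0,0,0,0.9,0,0.5,0.45]]]' 22; python3 wl.py|grep -v "wire 0"
```

```text
clock: 22.15
tcp_pos: [465.1, -47.7, 190.7]
ee_rot: [[0.819, 0.058, 0.571], [0.046, -0.998, 0.034], [0.572, -0.002, -0.82]]
force: [-7.6, -0.2, 4.9]
width: 0.524
t 22.15 tcp [-121.3    0.5  190.7] grasp [-117.9    0.5  185.8] tip [-107.     0.5  170.2] tilt 34.9 F(carrier) [-7.6  0.2  4.9] w 0.524
-150 wire 6 [249.3 250. ] mid 771 [181.9 183.4 247.9 248.7 249.8]
-144 wire 2260 [253.2 258.8] mid 3787 [182.7 240.9 243.4 245.6 248.8]
-138 wire 2614 [244.9 248.9] mid 1082 [197.7 198.6 199.2 235.9 238.2]
-132 wire 1846 [235.7 240.5] mid 804 [197.6 198.3 198.6 198.9 199.7]
-126 wire 925 [195.1 222. ] mid 549 [197.6 198.3 198.6 198.9 199.7]
-120 wire 736 [193.8 208. ] mid 0 
-114 wire 573 [194.6 201.6] mid 0 
-108 wire 457 [195.2 196.5] mid 0 
-102 wire 401 [196.7 197.9] mid 0 
-96 wire 384 [198.1 199.3] mid 0 
-90 wire 380 [199.6 200.6] mid 0 
-84 wire 363 [200.9 202.1] mid 640 [162.8 172.5 175.6 176.3 177.1]
-78 wire 367 [202.2 203.3] mid 448 [175.3 176.  176.4 176.7 177.6]
-72 wire 428 [203.3 204.5] mid 805 [175.6 176.6 184.3 188.2 190.5]
-66 wire 493 [204.6 205.9] mid 1939 [190.8 201.4 209.1 215.2 223.4]
-60 wire 398 [206.5 208.7] mid 6523 [223.9 240.8 250.  259.1 264.4]
-54 wire 80 [206.8 207.8] mid 731 [263.6 264.2 264.5 264.8 265.3]
```

```bash
python3 -m handwheel '[[[0,0,0,0,0,0,0.45],[0,0,0,0,0,0,0.45],[0,0,0,0.9,0,0.5,0.45],[0,0,0,0.9,0,0.5,0.45],[0,0,0,0.9,0,0.5,0.45],[0,0,0,0.9,0,0.5,0.45],[0,0,0,0.9,0,0.5,0.45],[0,0,0,0.9,0,0.5,0.45],[0,0,0,0.9,0,0.5,0.45],[0,0,0,0.9,0,0.5,0.45]]]' 22; python3 wl.py w5.png|grep -v "wire 0"
```

```text
clock: 23.45
tcp_pos: [469.9, -47.5, 190.0]
ee_rot: [[0.821, 0.058, 0.567], [0.046, -0.998, 0.034], [0.569, -0.002, -0.823]]
force: [-10.7, 0.4, 5.9]
width: 0.527
t 23.45 tcp [-116.6    0.4  190. ] grasp [-113.2    0.4  185. ] tip [-102.4    0.4  169.4] tilt 34.6 F(carrier) [-10.7   1.1   5.9] w 0.527
-144 wire 5 [248.4 249.1] mid 1345 [182.2 246.  247.  247.7 249. ]
-138 wire 2781 [251.6 257.8] mid 3602 [198.2 237.6 241.3 243.5 246.9]
-132 wire 2533 [242.8 247.1] mid 911 [197.6 198.4 198.7 199.1 235. ]
-126 wire 1652 [226.5 238.3] mid 738 [164.  197.9 198.4 198.8 199.5]
-120 wire 862 [193.6 218.1] mid 0 
-114 wire 708 [193.3 206.8] mid 0 
-108 wire 535 [193.9 199.3] mid 0 
-102 wire 443 [194.6 195.8] mid 0 
-96 wire 394 [195.8 196.8] mid 0 
-90 wire 376 [197.  198.1] mid 0 
-84 wire 371 [198.2 199.3] mid 631 [162.8 173.5 175.7 176.3 177.2]
-78 wire 362 [199.4 200.5] mid 468 [175.3 176.  176.4 176.7 177.4]
-72 wire 423 [200.4 201.5] mid 803 [175.6 176.6 184.5 188.4 190.5]
-66 wire 440 [201.5 202.5] mid 611 [176.6 191.2 191.7 192.2 193.1]
-60 wire 454 [202.7 204.3] mid 1095 [190.2 201.4 204.7 207.2 210.5]
-54 wire 333 [204.2 206.8] mid 1725 [177.2 214.8 218.1 221.2 225.2]
-48 wire 35 [203.7 205. ] mid 2287 [224.2 229.9 233.2 236.1 240.1]
```

View pics/w5.png

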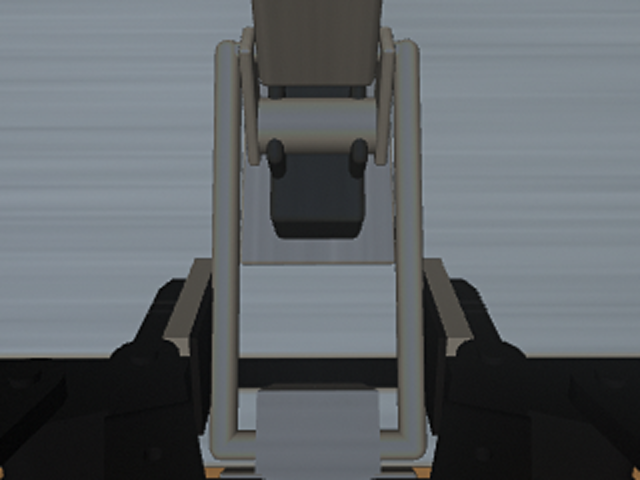

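In this crop the lip (y 390–480) covers the middle of the bar (y≈430–460), so the bar is under the lip at the post. The lever has followed to about 1.2 rad. I'll let go and retract.

```bash
python3 -m handwheel '[[[0,0,0,0,0,0,0.6],[0,0,0,0,0,0,0.7],[0,0,0,0,0,0,0.7],[0,0,0,0,0,-10,0.7],[0,0,0,0,0,-20,0.7],[0,0,0,0,0,-25,0.7],[0,-6,0,0,0,-25,0.7],[0,-8,0,0,0,-20,0.5],[0,-8,0,0,0,0,0.3],[0,-8,0,0,0,0,0]]]' 22; python3 wl.py | grep -v "wire 0  mid 0"; python3 g.py -60 0 285 0
```

```text
clock: 24.75
tcp_pos: [409.4, -48.6, 280.6]
ee_rot: [[0.995, 0.067, 0.072], [0.066, -0.998, 0.014], [0.073, -0.009, -0.997]]
force: [0.5, -1.0, -0.6]
width: 0.099
t 24.75 tcp [-177.1    2.9  280.6] grasp [-176.6    2.9  274.7] tip [-175.2    3.1  255.7] tilt 4.2 F(carrier) [ 0.5 -1.  -0.6] w 0.099
-162 wire 0  mid 316 [261.5 265.9 269.2 272.4 278. ]
-156 wire 0  mid 86 [181.7 182.4 182.8 183.1 183.8]
-150 wire 0  mid 227 [181.6 182.4 182.7 183.1 183.7]
-144 wire 0  mid 164 [181.6 182.4 182.7 183.  183.8]
-138 wire 101 [188.1 189.3] mid 249 [197.6 198.4 198.6 199.  199.7]
-132 wire 157 [188.8 190. ] mid 291 [197.6 198.3 198.6 198.9 199.7]
-126 wire 152 [190.1 191.1] mid 313 [162.5 190.4 198.1 198.7 199.7]
-120 wire 157 [191.2 192.4] mid 0 
-114 wire 162 [192.4 193.5] mid 0 
-108 wire 167 [193.5 194.6] mid 0 
-102 wire 181 [194.7 195.8] mid 0 
-96 wire 189 [195.8 197.1] mid 0 
-90 wire 186 [197.  198.3] mid 0 
-84 wire 193 [198.4 199.5] mid 293 [166.5 175.4 176.  176.5 177.4]
-78 wire 206 [199.4 200.5] mid 270 [175.1 176.  176.3 176.7 177.4]
-72 wire 245 [200.3 201.8] mid 424 [175.5 176.6 177.7 188.3 190.4]
-66 wire 264 [201.4 202.7] mid 353 [190.1 191.5 191.9 192.3 193.3]
-60 wire 283 [202.7 204.3] mid 629 [189.1 191.9 203.1 206.  209.9]
-54 wire 265 [204.3 206.9] mid 796 [211.1 215.  217.9 220.9 224.4]
-48 wire 48 [203.7 205. ] mid 946 [225.4 229.3 231.8 234.5 237.5]
t 24.8 tcp [-175.1    3.   279.8] grasp [-174.7    3.   273.8] tip [-173.5    3.2  254.8] tilt 3.7 F(carrier) [6.1 0.6 2.6] w 0.011
shift now-axes [115.2   4.    2.3] shift goal-axes [115.1   3.   -5.2] turn [-0.5 -3.7  0.5]
```

```bash
python3 -m handwheel '[[[-0.5,-3.7,0.5,0,0,0,0],[0,0,0,16,1,1,0],[0,0,0,16,1,1,0],[0,0,0,16,1,1,0],[0,0,0,16,0,1,0],[0,0,0,16,0,0,0],[0,0,0,16,0,0,0],[0,0,0,10,0,0,0],[0,0,0,0,0,0,0],[0,0,0,0,0,0,0]]]' 40; python3 g.py -62 0 275 0;  python3 -c "
from h import *
s=bot.get_state();print(np.round(s['joint_positions'],1))"
```

```text
clock: 26.05
tcp_pos: [524.7, -44.0, 276.5]
ee_rot: [[0.998, 0.061, 0.004], [0.061, -0.998, 0.002], [0.005, -0.002, -1.0]]
force: [-1.3, 0.1, 0.3]
width: -0.001
t 26.05 tcp [-61.7   0.7 276.5] grasp [-61.6   0.7 270.5] tip [-61.5   0.8 251.5] tilt 0.3 F(carrier) [-1.2  0.2  0.3] w -0.001
shift now-axes [-0.3  0.7  1.5] shift goal-axes [-0.3  0.7  1.5] turn [-0.1 -0.3  0.1]
[ 12.2  11.5   5.1  -0.1 -83.3  81.3]
```

```bash
python3 -m handwheel '[[[0,0,0,3,0,3,0],[0,0,0,4,0,3,0],[0,0,0,3,0,1.3,0],[0,0,0,3,0,1.4,0],[0,0,0,3,0,1.5,0],[0,0,0,3,0,1.6,0],[0,0,0,3,0,2,0],[0,0,0,3,0,2.2,0],[0,0,0,3,0,2.2,0],[0,0,0,3,0,2.5,0]]]' 40; python3 wl.py | grep -v "mid 0"
```

```text
clock: 27.3
tcp_pos: [555.7, -42.1, 256.2]
ee_rot: [[0.998, 0.061, 0.004], [0.061, -0.998, 0.002], [0.004, -0.002, -1.0]]
force: [-4.4, 1.6, 3.1]
width: 0.004
t 27.3 tcp [-30.6   0.8 256.2] grasp [-30.6   0.8 250.2] tip [-30.5   0.8 231.2] tilt 0.2 F(carrier) [-4.3  1.8  3.1] w 0.004
-126 wire 0  mid 38 [197.6 198.  198.2 198.4 198.9]
-120 wire 0  mid 290 [173.7 183.  188.7 194.  198.6]
```

```bash
python3 -m handwheel '[[[0,0,0,3,0,3,0],[0,0,0,3,0,3.4,0],[0,0,0,2.7,0,3.6,0],[0,0,0,2.4,0,3.8,0],[0,0,0,2,0,3.8,0],[0,0,0,1.5,0,3.5,0],[0,0,0,1.2,0,3.2,0],[0,0,0,1,0,3,0],[0,0,0,0.8,0,3,0],[0,0,0,0.6,0,2.5,0]]]' 40; python3 wl.py w6.png | grep -v "mid 0"
```

```text
clock: 28.6
tcp_pos: [576.6, -40.8, 219.7]
ee_rot: [[0.998, 0.061, 0.005], [0.061, -0.998, 0.002], [0.005, -0.002, -1.0]]
force: [-0.1, -0.5, -0.1]
width: 0.001
t 28.6 tcp [ -9.7   0.9 219.7] grasp [ -9.7   0.9 213.7] tip [ -9.6   0.9 194.7] tilt 0.3 F(carrier) [-0.1 -0.5 -0.1] w 0.001
-84 wire 0  mid 48 [175.4 175.8 176.1 176.5 176.9]
-66 wire 0  mid 65 [190.6 191.5 191.9 192.2 192.9]
-60 wire 0  mid 127 [187.8 189.5 190.7 191.5 192.5]
```

```bash
python3 -m handwheel '[[[0,0,0,0,0,0,0],[0,0,0,0,0,0,0],[0,0,0,0,0,0,0],[0,0,0,0,0,0,0],[0,0,0,0,0,2,0],[0,0,0,0,0,2,0],[0,0,0,0,0,1.5,0],[0,0,0,0,0,1.5,0],[0,0,0,0,0,1.5,0],[0,0,0,0,0,1.5,0]]]' 40; python3 g.py
```

```text
clock: 29.9
tcp_pos: [576.8, -40.7, 212.9]
ee_rot: [[0.998, 0.062, 0.008], [0.062, -0.998, 0.001], [0.008, -0.001, -1.0]]
force: [-3.2, 1.7, 8.5]
width: 0.002
t 29.9 tcp [ -9.5   0.9 212.9] grasp [ -9.4   0.9 206.9] tip [ -9.3   1.  187.9] tilt 0.5 F(carrier) [-3.1  1.9  8.5] w 0.002
```

Contact on the firm stop: the tip is at z 187.9, where the flat handle's top face should be, with 8.5 N. I'll retract and verify.

```bash
python3 -m handwheel '[[[0,0,0,0,0,-10,0],[0,0,0,0,0,-30,0],[0,0,0,-10,0,-30,0],[0,0,0,-30,0,-20,0],[0,0,0,-40,0,0,0],[0,0,0,-40,0,0,0],[0,0,0,-40,0,0,0],[0,0,0,0,0,0,0],[0,0,0,0,0,0,0],[0,0,0,0,0,0,0]]]' 40; python3 wl.py w7.png; python3 - <<'E'
from g import *
c=bot.read_camera("wrist"); save(c,"w8.png")
for n in ("top","scene"):
    c=bot.read_camera(n)
    for t in ["nozzle","jar","bowl","slice"]:
        r=bot.cut_out(c,t)
        if r: print(n,t,np.round(np.median(cloud(c,np.array(r[0]["pixels"])),0)))
E
```

```text
clock: 31.15
tcp_pos: [413.4, -51.5, 307.9]
ee_rot: [[0.998, 0.061, 0.013], [0.061, -0.998, 0.001], [0.013, -0.0, -1.0]]
force: [-0.1, -0.2, 0.4]
width: 0.0
t 31.15 tcp [-1.732e+02 -3.000e-01  3.079e+02] grasp [-1.731e+02 -3.000e-01  3.019e+02] tip [-172.9   -0.3  282.9] tilt 0.7 F(carrier) [-0.1 -0.2  0.4] w 0.0
-162 wire 0  mid 0 
-156 wire 0  mid 0 
-150 wire 0  mid 84 [182.1 182.8 183.  183.4 184.3]
-144 wire 0  mid 194 [182.1 182.8 183.1 183.4 184.1]
-138 wire 0  mid 155 [181.9 182.4 182.9 183.2 184.1]
-132 wire 66 [188.6 189.2] mid 195 [197.3 198.2 198.6 198.9 199.7]
-126 wire 138 [188.3 189.3] mid 223 [197.3 198.  198.3 198.7 199.4]
-120 wire 127 [187.9 188.9] mid 244 [161.3 189.  197.7 198.4 199.2]
-114 wire 132 [187.4 188.5] mid 0 
-108 wire 135 [187.2 188.2] mid 0 
-102 wire 126 [186.9 187.8] mid 0 
-96 wire 144 [186.5 187.5] mid 0 
-90 wire 143 [186.1 187.2] mid 0 
-84 wire 140 [185.7 186.8] mid 208 [174.1 175.7 176.1 176.5 177.3]
-78 wire 139 [185.3 186.5] mid 220 [175.3 176.1 176.5 176.8 177.7]
-72 wire 170 [185.3 186.7] mid 329 [175.4 176.5 177.3 188.5 190.5]
-66 wire 176 [185.  192.1] mid 291 [190.  191.3 191.8 192.3 193.3]
-60 wire 173 [184.5 190.6] mid 231 [189.  190.4 191.1 191.7 192.7]
-54 wire 180 [184.2 189.5] mid 199 [175.4 176.2 176.6 177.1 189.9]
-48 wire 180 [184.  188.4] mid 390 [175.5 176.7 186.8 188.  189.2]
top nozzle [664.  46. 170.]
top jar [650. 188.  89.]
top bowl [ 641. -296.   24.]
top slice [483. 166.  66.]
scene nozzle [676.  53. 169.]
scene jar [675. 200.  64.]
scene bowl [ 621. -297.   28.]
scene slice [499. 175.  51.]
```

View pics/w8.png

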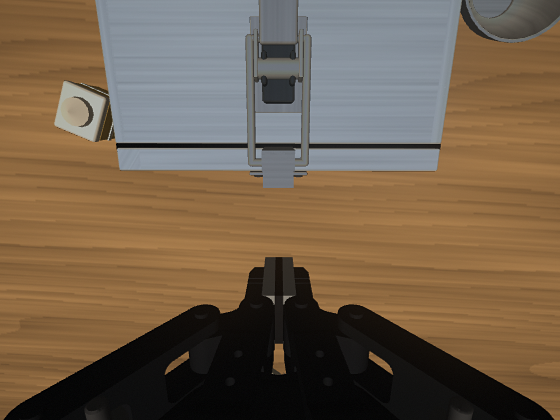

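The lever lies flat, the loop is hooked under the lip (bar at y≈165) and the seal gap has narrowed. One last numeric check of the handle and lip edge, then I hand in.

```bash
python3 - <<'E'
from g import *
for n in ("wrist","top"):
    s=bot.get_state(); c=bot.read_camera(n)
    L=np.array([loc(p) for p in cloud(c,np.ones((420,560),bool),s)])
    h=L[(abs(L[:,1])<9)&(L[:,0]>-40)&(L[:,0]<8)&(L[:,2]>165)]
    l=L[(abs(L[:,1])<9)&(L[:,2]>195)&(L[:,2]<203)&(L[:,0]<-100)&(L[:,0]>-165)]
    print(n,"handle z",len(h),np.round(np.percentile(h[:,2],[10,50,90]),1) if len(h) else '',"slope",np.round(np.polyfit(h[:,0],h[:,2],1)[0],3) if len(h)>5 else '',"lip front",np.round(l[:,0].min(),1))
print(bot.job_done())
E
```

```text
wrist handle z 755 [187.4 188.4 189.4] slope 0.004 lip front -134.2
top handle z 220 [186.1 187.9 189.9] slope 0.008 lip front -135.3
the job is handed in; nothing more can be done
None
```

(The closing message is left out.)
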